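Build the stepped core adapter on a label stand

ROBOT

A 7-joint arm with a two-finger parallel gripper is mounted at the origin on a cart in front of the work surface, level with it; the furniture and walls round the work are solid. World frame = base frame: x ahead of the robot, y to its left, z up, the work surface at z = 0. Lengths are in m, angles in rad, forces in N, time in s.
With the tool pointing down it reaches from about 0.4 to 0.85 m from the base axis. Payload 4.4 kg.
Tool frame: the origin (TCP) lies midway between the tips of the shut fingers; the grasp point (between the pads) lies r.pinch_z behind it (r.pinch_z is the distance from the TCP to the grasp point, in m); x points along the fingers, y is the direction in which the jaws open and shut, and the axes are right-handed (so a half turn about x gives the same grasp; the last joint's range is limited). The gripper opens to 94 mm and grips with 3 to 60 N. Pads are 16 mm wide; open, the fingers measure 119 mm over their backs; the gripper's body (75 mm by 177 mm) begins 78 mm behind the grasp point.
Start: joints at [-1.222, 0.628, 0.038, 1.517, -0.027, 0.996, -0.02], TCP at [0.262, 0.595, 0.205] pointing down, gripper open.
Joint ranges: [-3.06, 3.06], [-0.37, 2.12], [-1.25, 1.32], [0.18, 2.47], [-1.1, 4.24], [0.23, 1.98], [-2.94, 2.94]. Speed limits (rad/s): [2.57, 2.57, 3.14, 3.14, 3.14, 3.14, 3.14].

INTERFACE

Orientations are given as a unit quaternion [w, x, y, z].
In Python, from station import r gives the robot as it stands. The module is installed in compiled form; this text tells all that it offers.
- The arm moves only by the tool send_rows, never from a script. Its argument "motion" is a list of rows, each a list of 7 numbers: the shift along the tool's x, y, z in mm, then the turn, a rotation vector about the tool's x, y, z in degrees, then the finger opening in mm, from 0 to 94. A call has exactly 5 rows; each row shifts and turns the commanded pose from where the row before left it, along the tool's axes as they then stand; what a row does not reach is not made up. A row lasts 1/12 s, in which the tool goes at most 41.7 mm and 7.16 degrees, less where a joint would pass 70% of its speed; a pose out of reach is approached as far as the arm can. A call with a gripper value outside its range is refused whole. The fingers move at their own pace and stop on an object; the grip force is fixed at half the most. Time passes only in rows, so rows that do not move let the fingers close, or fill a call up. It gives the time, the measured TCP pose, the force and the opening at its end, in the units of the state.
- r.get_obs(): the state, without advancing time (a new reading comes with each control period).
- r.get_image(name): name is "side" or "top"; returns (picture, depth): 384x512x3 uint8, red, green, blue; 384x512 float32, m along the optical axis (not along the pixel's ray), 0 where there is no reading.
- r.camera_params(name): a dict with "fovy" (degrees; the focal length in pixels is half the picture's height over the tangent of half this angle, whatever the lens; pixels are square), "cx", "cy" (the principal point, pixels), "k1" (the pictures are not rectified: a ray, as slopes to the right and down, at radius r is drawn at 1 + k1 r^2 times it, then the intrinsics apply), "R" (3x3) and "t" (3): a world point X has camera coordinates R X + t. Camera axes: x right, y down, z forward; pixel columns grow to the right and rows downward; lengths in m; the calibration is good to about 2 mm. A picture is of the moment at which its call begins. camera_params takes no time and is no camera call.
- r.sign_off(): hands the job in, once; it reports no verdict.
Trained networks look in the newest picture that a camera, given by its name, has taken for a name from the list of things; names that differ only in an ending like _2 or _b are one class to them, and where a whole thing is asked for, a point or a joint stands for the part that bears it (a point fixed in the world has none). Each returns a list of dicts, best first, with "confidence" (0 to 1); they miss things now and then, are a little off and sometimes report something else, mostly with a low value. They report only what shows in the picture. A call takes as long as a camera call. They do not tell look-alikes from the thing itself.
- r.look_for(camera, thing): "uv" ([column, row] in pixels, amid what is visible of it).
- r.pinpoint(camera, thing): "uv" ([column, row] in pixels: a listed point, or the origin of a listed thing).
The state is a dict: "t": time; "joint_positions": joint angles; "qd": joint speeds; "joint_torque": joint torques, N m; "position": TCP position; "orientation": TCP orientation; "wrist_force": force on the tool from outside, world axes, zero at the start; "ft_torque": the same for the moment, N m; "width": opening from 0.0 (shut) to 1.0 (fully open).
Only numpy, scipy, OpenCV 4.12 (cv2) and the standard library are available. Lean on these libraries where they do the work, as an engineer would, in place of code of your own. Each camera call takes 0.05 s, during which the arm holds its last target. There are 200 camera calls.

TASK

Set up the label stand so that rolls with any core size will centre on it: thread the three spacer rings onto its upright spindle to make a stepped cone, the wide blue ring first at the bottom, then the middle green one, then the narrow orange one on top. Each ring must lie flat, fully down on the plate or on the ring below, and then be let go. Do not disturb the label roll, red pen and glue stick that stand about the rings.

Things in the scene. Friction and masses are not known exactly. Their poses are not given: they have to be found in the camera images.
- stand: Label stand, fixed to the table: a grey square plate 120 x 120 mm whose top face is 10 mm above the table, with an upright round steel spindle in its middle. Origin on the table under the spindle's axis; z up along the spindle, x and y along the plate's edges
- spindle_foot (a point): Foot of the spindle: on its axis, at the plate's top face (10 mm above the table). The spindle is 16 mm in diameter and rises 58 mm above this point; its top 11 mm taper to 8 mm diameter
- wide_center (a point): Centre of the wide blue plastic spacer ring, loose, lying flat: outer diameter 66 mm, bore 22 mm, 16 mm thick, about 50 g; the point lies in the bore, half-way up; z is the bore's axis
- middle_center (a point): Centre of the middle green plastic spacer ring, loose, lying flat: outer diameter 52 mm, bore 22 mm, 16 mm thick, about 35 g; the point lies in the bore, half-way up; z is the bore's axis
- narrow_center (a point): Centre of the narrow orange plastic spacer ring, loose, lying flat: outer diameter 38 mm, bore 22 mm, 16 mm thick, about 20 g; the point lies in the bore, half-way up; z is the bore's axis
- roll_center (a point): Middle of a loose white roll of labels on the open table (not the one in the tray), 62 x 58 x 58 mm, a bystander; half-way up
- pen_center (a point): Middle of a loose red pen, 137 mm long, 12 mm thick, lying on the table, a bystander
- glue_center (a point): Middle of a loose glue stick, yellow with a red cap, 26 mm in diameter, 90 mm high, standing upright in front of the barcode scanner or left of it, a bystander; half-way up
There are look-alikes about, which are no part of the job. What is shaped like the stand but pink is not meant.

How it is judged:
By the outcome, as a careful person would: the job done as asked, in the order asked, and still so for the second after the job is handed in, with the robot touching nothing.
It also fails if it takes over 67 s, if anything falls off the work surface, if the arm or the gripper's body presses on something with over 40 N, if the wrist force passes 120 N, or if a joint passes its speed limit or range.

## Working session

There is one attempt and no reset: what is moved stays moved. The work goes in short steps, Python scripts to look and compute and a tool call to move; the robot and the scene stay as the last step left them, time stands still between calls to the robot, and variables do not carry over. Pictures are saved under pics/ and viewed, about 8 in all and at most 12, crops included, and the job is handed in when it is done.

Besides the shell and the picture viewer there is one more tool, called after "Call:" in YAML: its name, and indented under it one key for each argument. send_rows: Moves the arm, as the interface text tells. Its arguments: {"type":"object","properties":{"motion":{"type":"array","items":{"type":"array","items":{"type":"number"}}}},"required":["motion"]}

```bash
mkdir -p pics; cat > h.py <<'E'
import numpy as np,cv2
from station import r
def cam(n):
    p=r.camera_params(n); f=192/np.tan(np.radians(p['fovy']/2)); return p,f,np.array(p['R']),np.array(p['t'])
def ray(n,uv):
    p,f,R,t=cam(n); d=np.array([(uv[0]-p['cx'])/f,(uv[1]-p['cy'])/f]); s=d.copy()
    for _ in range(20): s=d/(1+p['k1']*(s@s))
    return R,t,np.array([s[0],s[1],1])
def onz(n,uv,z):
    R,t,d=ray(n,uv); o=-R.T@t; w=R.T@d; return o+w*(z-o[2])/w[2]
def atd(n,uv,dep):
    R,t,d=ray(n,uv); return R.T@(d*dep-t)
def proj(n,X):
    p,f,R,t=cam(n); c=R@np.array(X)+t; s=c[:2]/c[2]; s=s*(1+p['k1']*(s@s)); return s*f+[p['cx'],p['cy']]
def save(n,im,k=1.5): cv2.imwrite('pics/'+n,cv2.resize(im[:,:,::-1],None,fx=k,fy=k,interpolation=cv2.INTER_CUBIC))
E
python3 - <<'E'
from h import *
for n in('side','top'):
    im,d=r.get_image(n); save(n+'0.png',im); np.save(n+'0.npy',d)
    p=r.camera_params(n); print(n,p['fovy'],(-np.array(p['R']).T@p['t']).round(3),np.array(p['R']).round(2).tolist())
    for th,z in(('spindle_foot',.01),('wide_center',.008),('middle_center',.008),('narrow_center',.008),('roll_center',.03),('pen_center',.006),('glue_center',.045)):
        for q in r.pinpoint(n,th)[:3]: print(th,np.round(q['uv'],1),round(q['confidence'],2),onz(n,q['uv'],z).round(4))
print(r.get_obs(),r.pinch_z)
E
```

```text
side 43.59238235098768 [0.344 1.082 0.618] [[-0.97, -0.23, 0.01], [-0.13, 0.51, -0.85], [0.19, -0.83, -0.53]]
spindle_foot [272.  158.2] 0.96 [ 0.56   -0.0455  0.01  ]
spindle_foot [344.  170.1] 0.91 [ 0.3649 -0.0289  0.01  ]
wide_center [253.7 247.1] 0.87 [0.5187 0.3364 0.008 ]
middle_center [287.6 212.2] 0.53 [0.4741 0.1957 0.008 ]
narrow_center [214.2 200.8] 0.75 [0.6482 0.1917 0.008 ]
narrow_center [287.4 209.6] 0.6 [0.4764 0.1855 0.008 ]
roll_center [161.8 244.9] 0.87 [0.6892 0.4015 0.03  ]
pen_center [327.7 212.2] 0.51 [0.386  0.1704 0.006 ]
glue_center [188.9 169.4] 0.82 [0.7319 0.1272 0.045 ]
glue_center [212.6 200.5] 0.16 [0.6335 0.2454 0.045 ]
top 51.95610150519549 [0.416 0.172 0.911] [[-0.0, -1.0, -0.02], [-0.98, 0.01, -0.18], [0.18, 0.02, -0.98]]
spindle_foot [357.4 193.5] 0.58 [ 0.5588 -0.0489  0.01  ]
spindle_foot [358.7 281.7] 0.56 [ 0.3588 -0.0434  0.01  ]
wide_center [198.8 211.1] 0.83 [0.5197 0.3186 0.008 ]
middle_center [252.6 232.3] 0.66 [0.4706 0.1941 0.008 ]
narrow_center [252.  154.4] 0.48 [0.654  0.1953 0.008 ]
roll_center [166.6 136.8] 0.73 [0.6927 0.3955 0.03  ]
pen_center [269.1 269.7] 0.55 [0.3864 0.1569 0.006 ]
glue_center [286.4 111.3] 0.63 [0.7468 0.1146 0.045 ]
{'t': 0.8, 'joint_positions': array([-1.22183948,  0.62837797,  0.03849283,  1.51739326, -0.02699048,
        0.99629606, -0.02000993]), 'qd': array([ 0.00050275,  0.0004451 , -0.00139258,  0.00113482, -0.00101739,
        0.00056216, -0.00017038]), 'joint_torque': array([ 9.74341347e-04, -5.49530160e+01,  1.14281718e+00, -1.86936611e+01,
       -5.23629156e-02,  1.55340938e-02,  1.15519771e-05]), 'position': array([0.26191048, 0.59492162, 0.20549474]), 'orientation': array([ 0.69194578,  0.14561543,  0.69196344, -0.14558084]), 'wrist_force': array([ 0.90068262,  0.17599333, -0.37623666]), 'ft_torque': array([-0.0061438 , -0.00247226, -0.01544002]), 'width': 1.0036041518296812} 0.0188
```

View pics/side0.png

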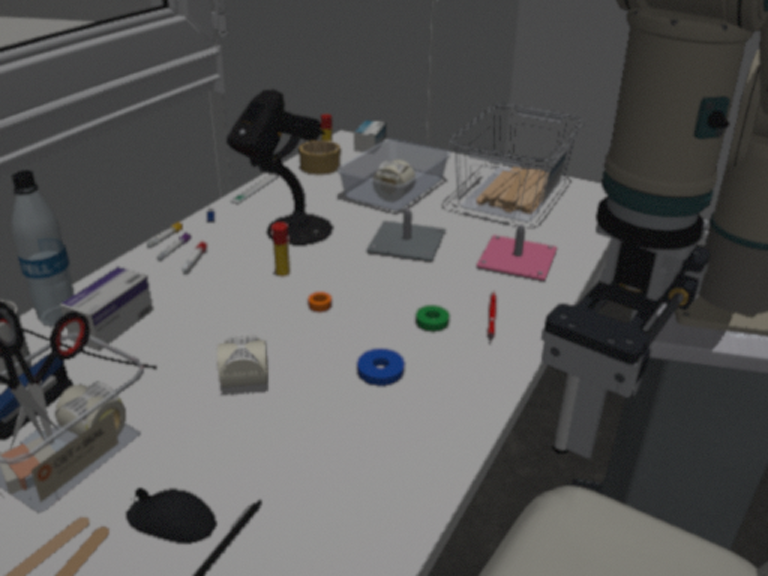

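View pics/top0.png

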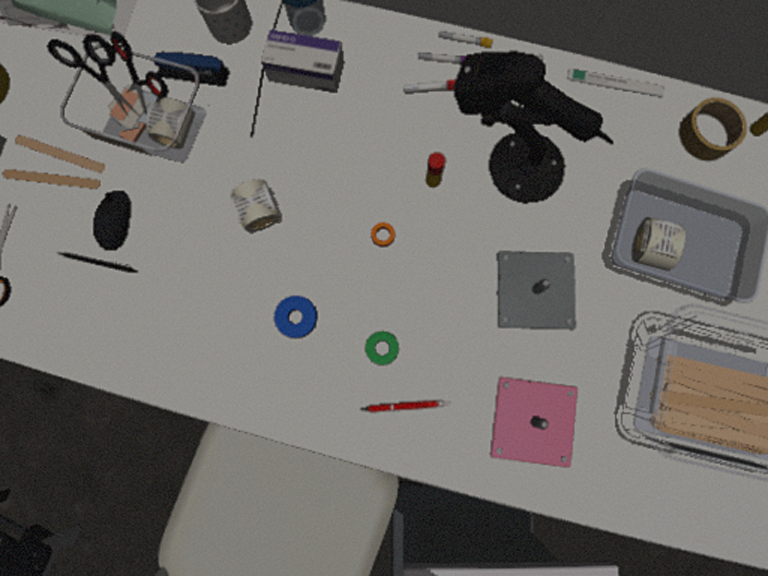

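Side picture: the grey stand is at (272,158) and the pink one at (344,170). In the top picture they are at (357,193) and (358,281). Only one ring of each colour shows, blue (199,211), green (253,232) and orange (252,154). I choose the grey stand, refine by colour, and check one crop.

```bash
cat >> h.py <<'E'
HUE={'wide':(105,125),'middle':(50,80),'narrow':(5,16)}
def mask(im,k,smin=150):
    h=cv2.cvtColor(im,cv2.COLOR_RGB2HSV); lo,hi=HUE[k]
    return cv2.inRange(h,(lo,smin,50),(hi,255,255))
def blob(m,near,rad=25):
    n,l,s,c=cv2.connectedComponentsWithStats(cv2.morphologyEx(m,cv2.MORPH_CLOSE,np.ones((3,3))))
    b=[i for i in range(1,n) if np.hypot(*(c[i]-near))<rad and s[i,4]>20]
    if not b: return None
    i=max(b,key=lambda i:s[i,4]); cnt=cv2.findContours((l==i).astype(np.uint8),cv2.RETR_EXTERNAL,cv2.CHAIN_APPROX_NONE)[0][0]
    return cv2.fitEllipse(cnt), s[i]
def tool():
    from scipy.spatial.transform import Rotation as Ro
    o=r.get_obs(); q=o['orientation']; return o,Ro.from_quat([q[1],q[2],q[3],q[0]])
E
python3 - <<'E'
from h import *
o,T=tool(); print(T.as_matrix().round(4))
im,d=r.get_image('top'); im2,d2=r.get_image('side')
for k,a,b in(('wide',(199,211),(253,247)),('middle',(253,232),(288,212)),('narrow',(252,154),(214,201))):
    for n,I,D,g in(('top',im,d,a),('side',im2,d2,b)):
        e=blob(mask(I,k),np.array(g)); 
        if e is None: print(k,n,'none'); continue
        c=e[0][0]; print(k,n,np.round(c,1),np.round(e[0][1],1),'z8',onz(n,c,.010).round(4))
# spindle by depth
for n,D,g in(('top',d,(357,190)),('side',d2,(272,150))):
    pts=[]
    for v in range(g[1]-35,g[1]+35):
        for u in range(g[0]-40,g[0]+40):
            if D[v,u]>0: pts.append(atd(n,(u,v),D[v,u]))
    P=np.array(pts); P=P[np.hypot(P[:,0]-.56,P[:,1]+.046)<.05]; pl=P[(P[:,2]>0)&(P[:,2]<.02)]; s=P[(P[:,2]>.025)]
    print(n,'plate z',np.median(pl[:,2]),'spindle',len(s),s.mean(0).round(4),s.min(0).round(4),s.max(0).round(4))
p=proj('top',(.56,-.047,.068));print(p,proj('side',(.56,-.047,.068)))
A=im[150:240,300:420];B=im2[110:200,220:340]
save('stand.png',np.vstack([A,B]),4)
E
```

```text
[[-0.000e+00  4.030e-01  9.152e-01]
 [ 1.000e-04  9.152e-01 -4.030e-01]
 [-1.000e+00  0.000e+00 -0.000e+00]]
wide top [196.7 210.8] [26.1 26.8] z8 [0.5201 0.3232 0.01  ]
wide side [253.3 244.3] [22.  29.4] z8 [0.521  0.3302 0.01  ]
middle top [254.2 231.5] [19.9 20.3] z8 [0.4723 0.1903 0.01  ]
middle side [287.9 211.8] [14.1 19.3] z8 [0.4732 0.1968 0.01  ]
narrow top [255.  155.7] [14.4 14.5] z8 [0.6502 0.1883 0.01  ]
narrow side [212.8 200.7] [11.4 13.8] z8 [0.6505 0.195  0.01  ]Traceback (most recent call last):
  File "<stdin>", line 14, in <module>
  File "h.py", line 12, in atd
    R,t,d=ray(n,uv); return R.T@(d*dep-t)
          ~~~^^^^^^
  File "h.py", line 6, in ray
    p,f,R,t=cam(n); d=np.array([(uv[0]-p['cx'])/f,(uv[1]-p['cy'])/f]); s=d.copy()
            ~~~^^^
  File "h.py", line 4, in cam
    p=r.camera_params(n); f=192/np.tan(np.radians(p['fovy']/2)); return p,f,np.array(p['R']),np.array(p['t'])
ValueError: time passes only in moves, steps and waits
```

```bash
python3 - <<'E'
s=open('h.py').read()
s=s.replace("def cam(n):\n    p=r","import functools\n@functools.lru_cache(None)\ndef cam(n):\n    p=r")
s+='''
from scipy.optimize import least_squares
A=np.linspace(0,2*np.pi,48)
def hullc(n,c,rad,z0,z1):
    pts=np.array([proj(n,(c[0]+rad*np.cos(a),c[1]+rad*np.sin(a),z)) for a in A for z in(z0,z1)],np.float32)
    h=cv2.convexHull(pts); m=cv2.moments(h); return np.array([m['m10'],m['m01']])/m['m00'],m['m00']
def ringfit(n,im,k,g,rad,z0,rr=25,smin=110):
    e=blob(mask(im,k,smin),np.array(g),rr)
    if e is None: return None
    m=cv2.connectedComponentsWithStats(cv2.morphologyEx(mask(im,k,smin),cv2.MORPH_CLOSE,np.ones((3,3))))
    i=min(range(1,m[0]),key=lambda i:np.hypot(*(m[3][i]-g))+(99 if m[2][i,4]<20 else 0))
    c=cv2.findContours((m[1]==i).astype(np.uint8),cv2.RETR_EXTERNAL,cv2.CHAIN_APPROX_NONE)[0][0]
    f=np.zeros(im.shape[:2],np.uint8); cv2.fillPoly(f,[cv2.convexHull(c)],1); v,u=np.nonzero(f); uv=np.array([u.mean(),v.mean()])
    s=least_squares(lambda x:hullc(n,x,rad,z0,z0+.016)[0]-uv,onz(n,uv,z0+.01)[:2],diff_step=1e-4)
    return s.x,uv,f.sum(),hullc(n,s.x,rad,z0,z0+.016)[1]
'''
open('h.py','w').write(s)
E
python3 - <<'E'
from h import *
im,d=r.get_image('top'); im2,d2=r.get_image('side')
for k,a,b,rad in(('wide',(199,211),(253,245),.033),('middle',(253,232),(288,212),.026),('narrow',(254,155),(213,201),.019)):
    for n,I,g in(('top',im,a),('side',im2,b)):
        print(k,n,[np.round(x,4) for x in ringfit(n,I,k,g,rad,0)])
for n,D,g in(('top',d,(357,190)),('side',d2,(272,150))):
    P=np.array([atd(n,(u,v),D[v,u]) for v in range(g[1]-35,g[1]+35) for u in range(g[0]-40,g[0]+40) if D[v,u]>0])
    P=P[np.hypot(P[:,0]-.56,P[:,1]+.046)<.05]; pl=P[(P[:,2]>0)&(P[:,2]<.02)]; s=P[(P[:,2]>.025)]
    print(n,'plate z',np.median(pl[:,2]),'spindle',len(s),s.mean(0).round(4),s.min(0).round(4),s.max(0).round(4))
for z in(.01,.068): print(proj('top',(.56,-.047,z))-[300,150],proj('side',(.56,-.047,z))-[220,110])
save('stand.png',np.vstack([im[150:240,300:420],im2[110:200,220:340]]),3.3)
E
```

```text
wide top [array([0.5208, 0.3238]), array([196.4806, 210.6323]), np.uint64(620), np.float64(668.2071)]
wide side [array([0.5217, 0.3263]), array([253.4262, 244.1779]), np.uint64(596), np.float64(704.0052)]
middle top [array([0.4723, 0.1901]), array([254.2865, 231.4775]), np.uint64(377), np.float64(417.9214)]
middle side [array([0.4739, 0.1929]), array([287.8989, 211.6462]), np.uint64(277), np.float64(368.908)]
narrow top [array([0.6509, 0.1885]), array([254.8782, 155.5888]), np.uint64(197), np.float64(223.926)]
narrow side [array([0.6514, 0.1922]), array([212.8282, 200.7791]), np.uint64(163), np.float64(207.9618)]
top plate z 0.010652942872699534 spindle 67 [ 0.5586 -0.0452  0.0547] [ 0.5527 -0.054   0.0252] [ 0.5678 -0.0397  0.0701]
side plate z 0.009042934227124651 spindle 85 [ 0.5617 -0.0426  0.0463] [ 0.5546 -0.0497  0.0259] [ 0.5701 -0.0353  0.0679]
[56.57020936 42.98204708] [52.11530895 47.95271196]
[62.81013864 38.7324553 ] [52.74960415 28.54319996]
```

View pics/stand.png

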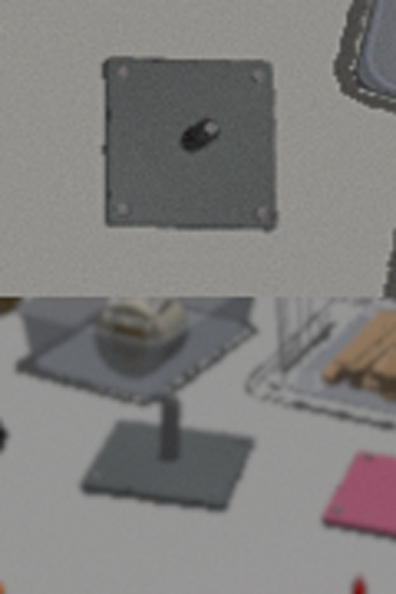

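Grey plate with spindle: top crop shows it centred at about (357.5,193.5) full-picture px with the tip at (364,188.5). The side crop shows the foot near (271.5,159). The two cameras differ by a few mm in y, so I'll fit the plate outline properly.

```bash
python3 - <<'E'
from h import *
from scipy.optimize import minimize
def poly(n,x,S=8):
    c,s=np.cos(x[2]),np.sin(x[2]); P=[]
    for a,b in((1,1),(1,-1),(-1,-1),(-1,1)):
        for z in(0,.01): P.append(proj(n,(x[0]+.06*(c*a-s*b),x[1]+.06*(s*a+c*b),z)))
    return cv2.convexHull(np.array(P,np.float32))
for n,g in(('top',(357,193)),('side',(272,160))):
    im,_=r.get_image(n); h=cv2.GaussianBlur(im,(3,3),0).astype(int).max(2)
    win=np.zeros(h.shape,bool); win[g[1]-26:g[1]+32 if n=='top' else g[1]+20,g[0]-40:g[0]+40]=1
    K=8; u0,v0=g[0]-40,g[1]-40
    G=cv2.resize(np.ascontiguousarray(im[v0:v0+80,u0:u0+80]).astype(np.float32).mean(2),None,fx=K,fy=K,interpolation=cv2.INTER_LINEAR)
    def cost(x):
        H=((poly(n,x).reshape(-1,2)-[u0,v0]+.5)*K); 
        m=np.zeros(G.shape,np.uint8); cv2.fillPoly(m,[H.round().astype(np.int32)],1)
        k=np.ones((2*K+1,2*K+1)); i=cv2.erode(m,k); o=cv2.dilate(m,k); 
        return G[(m==1)&(i==0)].mean()-G[(o==1)&(m==0)].mean()
    best=min((cost((.56+a,-.047+b,y)),.56+a,-.047+b,y) for a in np.arange(-.012,.013,.004) for b in np.arange(-.016,.017,.004) for y in np.radians([-6,-3,0,3,6]))
    s=minimize(cost,best[1:],method='Nelder-Mead',options=dict(initial_simplex=np.array(best[1:])+np.array([[0,0,0],[.003,0,0],[0,.003,0],[0,0,.05]])))
    print(n,best,s.x.round(4),s.fun)
E
```

```text
top (np.float32(-26.99205), np.float64(0.56), np.float64(-0.051000000000000004), np.float64(-0.05235987755982989)) [ 0.5609 -0.0493 -0.0301] -35.280601501464844
side (np.float32(-26.138428), np.float64(0.5640000000000001), np.float64(-0.047), np.float64(-0.05235987755982989)) [ 0.5632 -0.0453 -0.0403] -27.587448120117188
```

Call:
send_rows:
  motion:
    - [0, 0, 0, -4.75, 0, 0, 94]
    - [0, 0, 0, -4.75, 0, 0, 94]
    - [0, 0, 0, -4.75, 0, 0, 94]
    - [0, 0, 0, -4.75, 0, 0, 94]
    - [0, 0, 0, -4.75, 0, 0, 94]

```text
t: 1.52
position: [0.262, 0.5949, 0.2055]
orientation: [0.707, -0.001, 0.707, 0.001]
wrist_force: [-0.7, -0.1, 0.1]
width: 0.998
```

Call:
send_rows:
  motion:
    - [0, -27, 26, 0, 0, 0, 94]
    - [0, -27, 26, 0, 0, 0, 94]
    - [0, -27, 26, 0, 0, 0, 94]
    - [0, -27, 26, 0, 0, 0, 94]
    - [0, -27, 26, 0, 0, 0, 94]

```text
t: 1.93
position: [0.393, 0.4585, 0.2056]
orientation: [0.707, 0.0, 0.707, 0.0]
wrist_force: [1.4, 0.8, -0.3]
width: 0.996
```

Call:
send_rows:
  motion:
    - [0, -27, 26, 0, 0, 0, 94]
    - [0, -27, 26, 0, 0, 0, 94]
    - [0, -27, 26, 0, 0, 0, 94]
    - [0, -27, 26, 0, 0, 0, 94]
    - [0, -27, 26, 0, 0, 0, 94]

```text
t: 2.35
position: [0.523, 0.3233, 0.2057]
orientation: [0.707, 0.0, 0.707, -0.0]
wrist_force: [-0.2, 0.1, -0.4]
width: 1.0
```

Call:
send_rows:
  motion:
    - [20, 0, 0, 0, 0, 0, 94]
    - [30, 0, 0, 0, 0, 0, 94]
    - [30, 0, 0, 0, 0, 0, 94]
    - [20, 0, 0, 0, 0, 0, 94]
    - [0, 0, 0, 0, 0, 0, 94]

```text
t: 2.77
position: [0.5191, 0.3228, 0.1013]
orientation: [0.705, -0.001, 0.709, -0.002]
wrist_force: [-0.5, -1.2, -0.0]
width: 0.997
```

```bash
python3 - <<'E'
from h import *
im,_=r.get_image('side'); im2,_=r.get_image('top'); o,T=tool(); print(o['position'],T.as_matrix().round(3).tolist())
print(ringfit('side',im,'wide',(253,244),.033,0))
p=o['position']; print(proj('side',p),proj('top',p))
save('b1.png',np.hstack([im[150:290,180:330],im2[140:280,120:270]]),2.6)
E
```

```text
[0.5217924  0.32481993 0.10538605] [[-0.001, 0.0, 1.0], [-0.0, 1.0, -0.0], [-1.0, -0.0, -0.001]]
(array([0.52173414, 0.3268214 ]), array([253.34653465, 244.31518152]), np.uint64(606), 704.7035759667633)
[254.00475611 203.78590201] [188.38391092 204.7498167 ]
```

View pics/b1.png

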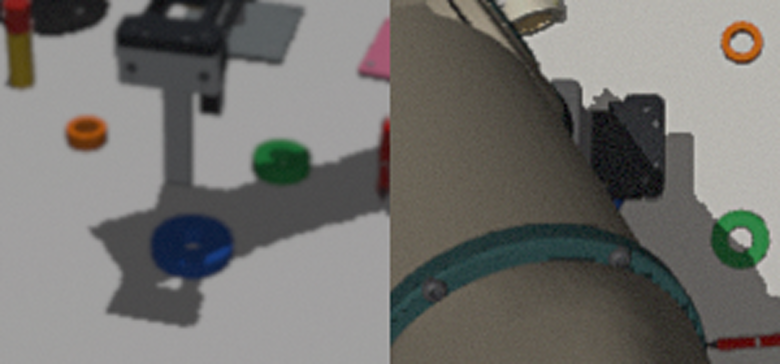

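Left half: the near finger at about side px (248,220), consistent with the projected tool. The blue ring sits right below at (253,244). I descend and grip.

Call:
send_rows:
  motion:
    - [25, 0, 0, 0, 0, 0, 94]
    - [30, 0, 0, 0, 0, 0, 94]
    - [25, 0, 0, 0, 0, 0, 94]
    - [15, 0, 0, 0, 0, 0, 94]
    - [5.5, 0, 0, 0, 0, 0, 94]

```text
t: 3.28
position: [0.5219, 0.325, 0.0045]
orientation: [0.707, -0.0, 0.707, -0.0]
wrist_force: [-0.1, -0.0, 0.8]
width: 0.997
```

Call:
send_rows:
  motion:
    - [0, 0, 0, 0, 0, 0, 94]
    - [0, 0, 0, 0, 0, 0, 50]
    - [0, 0, 0, 0, 0, 0, 50]
    - [0, 0, 0, 0, 0, 0, 50]
    - [0, 0, 0, 0, 0, 0, 50]

```text
t: 3.7
position: [0.5226, 0.3253, 0.0062]
orientation: [0.708, 0.001, 0.706, 0.0]
wrist_force: [-0.1, -0.3, -0.4]
width: 0.754
```

Call:
send_rows:
  motion:
    - [0, 0, 0, 0, 0, 0, 50]
    - [0, 0, 0, 0, 0, 0, 50]
    - [0, 0, 0, 0, 0, 0, 50]
    - [0, 0, 0, 0, 0, 0, 50]
    - [0, 0, 0, 0, 0, 0, 50]

```text
t: 4.12
position: [0.5223, 0.325, 0.0058]
orientation: [0.707, 0.0, 0.707, 0.0]
wrist_force: [-0.2, -0.9, 6.6]
width: 0.682
```

Call:
send_rows:
  motion:
    - [-10, 0, 0, 0, 0, 0, 50]
    - [-25, 0, 0, 0, 0, 0, 50]
    - [-30, 0, 0, 0, 0, 0, 50]
    - [-25, 0, 0, 0, 0, 0, 50]
    - [-15, 0, 0, 0, 0, 0, 50]

```text
t: 4.53
position: [0.5229, 0.3256, 0.1132]
orientation: [0.708, 0.001, 0.706, 0.001]
wrist_force: [-0.6, 0.1, -1.5]
width: 0.683
```

Call:
send_rows:
  motion:
    - [0, -25, 2, 0, 0, 0, 50]
    - [0, -38, 4, 0, 0, 0, 50]
    - [0, -38, 4, 0, 0, 0, 50]
    - [0, -38, 4, 0, 0, 0, 50]
    - [0, -38, 4, 0, 0, 0, 50]

```text
t: 4.95
position: [0.5396, 0.1462, 0.1105]
orientation: [0.707, -0.0, 0.707, 0.0]
wrist_force: [0.7, -0.0, 0.2]
width: 0.679
```

Call:
send_rows:
  motion:
    - [0, -38, 4, 0, 0, 0, 50]
    - [0, -38, 4, 0, 0, 0, 50]
    - [0, -38, 4, 0, 0, 0, 50]
    - [0, -38, 4, 0, 0, 0, 50]
    - [0, -30, 4, 0, 0, 0, 50]

```text
t: 5.37
position: [0.5594, -0.038, 0.1104]
orientation: [0.707, 0.0, 0.707, -0.001]
wrist_force: [0.1, -0.4, -0.8]
width: 0.679
```

Call:
send_rows:
  motion:
    - [0, -13.3, 2, 0, 0, 0, 50]
    - [0, 0, 0, 0, 0, 0, 50]
    - [0, 0, 0, 0, 0, 0, 50]
    - [0, 0, 0, 0, 0, 0, 50]
    - [0, 0, 0, 0, 0, 0, 50]

```text
t: 5.78
position: [0.5616, -0.0445, 0.11]
orientation: [0.707, -0.001, 0.707, 0.002]
wrist_force: [0.4, 0.5, -0.0]
width: 0.678
```

```bash
python3 - <<'E'
from h import *
im,_=r.get_image('side'); im2,_=r.get_image('top'); o,T=tool(); p=o['position'];print(p,o['width'],T.as_matrix().round(3).tolist())
g=proj('side',p); print(g); print(ringfit('side',im,'wide',g,.033,p[2]-.005))
save('b2.png',np.hstack([im[80:200,200:350],im2[130:250,290:440]]),2.6)
E
```

```text
[ 0.56170961 -0.04521902  0.11001029] 0.6793255309890533 [[-0.0, -0.003, 1.0], [0.001, 1.0, 0.003], [-1.0, 0.001, -0.0]]
[272.44142398 124.12856819]
(array([ 0.54659377, -0.03932882]), array([277.76335878, 124.72519084]), np.uint64(131), 355.39368941332214)
```

View pics/b2.png

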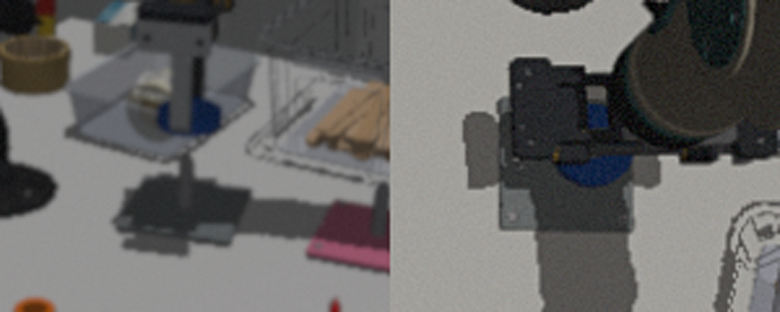

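```bash
cat >> h.py <<'E'
def ext(n,c,rad,z0):
    P=np.array([proj(n,(c[0]+rad*np.cos(a),c[1]+rad*np.sin(a),z)) for a in A for z in(z0,z0+.016)]); return np.r_[P.min(0),P.max(0)]
def mext(im,k,g,rr=22,smin=110):
    m=mask(im,k,smin); v,u=np.nonzero(m); s=np.hypot(u-g[0],v-g[1])<rr; u,v=u[s],v[s]
    return np.r_[u.min(),v.min(),u.max()+1,v.max()+1]-.5
E
python3 - <<'E'
from h import *
ims=[r.get_image('side') for _ in range(2)]; imt=[r.get_image('top') for _ in range(2)]
o,T=tool(); p=o['position'];print(p)
z0=p[2]-.005
for n,I in(('side',ims),('top',imt)):
    g=proj(n,(p[0],p[1],z0+.008))
    for im,_ in I: print(n,mext(im,'wide',g),ext(n,p,.033,z0).round(1))
# spindle in side: dark columns by row
im=ims[0][0].astype(int).sum(2)
for row in range(140,160,2): print(row,im[row,262:284].tolist(), proj('side',(.562,-.0473,.068)).round(1))
E
```

```text
[ 0.56172668 -0.04677078  0.10996037]
side [260.5 117.5 283.5 131.5] [259.8 115.  285.4 131. ]
side [260.5 117.5 283.5 131.5] [259.8 115.  285.4 131. ]
top [355.5 169.5 383.5 201.5] [351.3 167.7 385.1 200.6]
top [355.5 169.5 383.5 201.5] [351.3 167.7 385.1 200.6]
140 [318, 293, 281, 251, 232, 223, 220, 203, 179, 173, 204, 296, 391, 439, 443, 443, 448, 446, 450, 449, 449, 446] [272.  138.4]
142 [292, 272, 287, 322, 359, 362, 319, 235, 176, 168, 169, 209, 314, 404, 442, 447, 448, 448, 448, 446, 447, 446] [272.  138.4]
144 [435, 433, 433, 438, 443, 426, 360, 241, 173, 166, 169, 203, 294, 394, 438, 449, 445, 444, 445, 446, 446, 447] [272.  138.4]
146 [334, 334, 336, 348, 379, 400, 344, 237, 171, 168, 169, 196, 286, 385, 434, 444, 447, 445, 444, 445, 444, 443] [272.  138.4]
148 [157, 157, 169, 171, 196, 208, 190, 164, 165, 165, 166, 168, 209, 276, 321, 336, 335, 332, 335, 338, 345, 392] [272.  138.4]
150 [122, 134, 134, 127, 139, 133, 136, 151, 163, 162, 163, 157, 149, 150, 149, 155, 158, 165, 170, 181, 228, 300] [272.  138.4]
152 [124, 130, 132, 126, 131, 130, 139, 150, 162, 167, 164, 150, 143, 135, 131, 132, 130, 131, 132, 133, 143, 146] [272.  138.4]
154 [126, 135, 124, 126, 128, 135, 144, 159, 161, 164, 166, 150, 136, 122, 131, 129, 127, 131, 130, 123, 126, 137] [272.  138.4]
156 [125, 121, 122, 133, 129, 124, 141, 154, 166, 165, 158, 141, 135, 135, 130, 131, 127, 132, 122, 136, 135, 134] [272.  138.4]
158 [128, 128, 129, 128, 124, 126, 141, 149, 154, 162, 156, 147, 131, 134, 131, 126, 126, 127, 132, 123, 133, 125] [272.  138.4]
```

Call:
send_rows:
  motion:
    - [10, 0, 0.7, 0, 0, 0, 50]
    - [15, 0, 0, 0, 0, 0, 50]
    - [15, 0, 0, 0, 0, 0, 50]
    - [10, 0, 0, 0, 0, 0, 50]
    - [10, 0, 0, 0, 0, 0, 50]

```text
t: 6.5
position: [0.562, -0.0475, 0.0486]
orientation: [0.707, 0.0, 0.707, -0.0]
wrist_force: [-0.2, 1.0, 0.4]
width: 0.681
```

```bash
python3 - <<'E'
from h import *
for n in('side','top'):
    im,_=r.get_image(n); o,T=tool(); p=o['position']; 
    g=proj(n,(p[0],p[1],p[2]+.003)); print(n,p,o['wrist_force'].round(1),o['ft_torque'].round(2),mext(im,'wide',g),ext(n,p,.033,p[2]-.005).round(1))
E
```

```text
side [ 0.56103942 -0.0474119   0.04710823] [ 1.6 -0.3 -2.4] [-0.11 -0.53 -0.02] [260.5 137.5 282.5 152.5] [259.8 136.5 284.7 152.9]
top [ 0.56142474 -0.04743779  0.04816845] [-0.3  0.1 -0.4] [ 0.04 -0.07  0.02] [349.5 175.5 375.5 205.5] [345.5 174.1 376.9 204.6]
```

Call:
send_rows:
  motion:
    - [8, 0, 0, 0, 0, 0, 50]
    - [8, 0, 0, 0, 0, 0, 50]
    - [8, 0, 0, 0, 0, 0, 50]
    - [6, 0, 0, 0, 0, 0, 50]
    - [4, 0, 0, 0, 0, 0, 50]

```text
t: 7.02
position: [0.562, -0.0474, 0.0154]
orientation: [0.707, 0.0, 0.707, -0.0]
wrist_force: [-6.0, 1.6, 29.3]
width: 0.684
```

Call:
send_rows:
  motion:
    - [0, 0, 0, 0, 0, 0, 50]
    - [0, 0, 0, 0, 0, 0, 50]
    - [0, 0, 0, 0, 0, 0, 50]
    - [0, 0, 0, 0, 0, 0, 50]
    - [0, 0, 0, 0, 0, 0, 50]

```text
t: 7.43
position: [0.5625, -0.0475, 0.016]
orientation: [0.707, 0.0, 0.707, -0.0]
wrist_force: [-0.1, 0.7, 0.4]
width: 0.681
```

Call:
send_rows:
  motion:
    - [0, 0, 0, 0, 0, 0, 90]
    - [0, 0, 0, 0, 0, 0, 90]
    - [0, 0, 0, 0, 0, 0, 90]
    - [0, 0, 0, 0, 0, 0, 90]
    - [0, 0, 0, 0, 0, 0, 90]

```text
t: 7.85
position: [0.5625, -0.0475, 0.016]
orientation: [0.707, 0.0, 0.707, -0.0]
wrist_force: [0.4, -0.8, 1.0]
width: 0.95
```

Call:
send_rows:
  motion:
    - [-8, 0, 0, 0, 0, 0, 90]
    - [-20, 0, 0, 0, 0, 0, 90]
    - [-28, 0, 0, 0, 0, 0, 90]
    - [-25, 0, 0, 0, 0, 0, 90]
    - [-14, 0, 0, 0, 0, 0, 90]

```text
t: 8.27
position: [0.5638, -0.0475, 0.1141]
orientation: [0.708, 0.0, 0.706, -0.0]
wrist_force: [0.0, -0.3, -0.8]
width: 0.954
```

Call:
send_rows:
  motion:
    - [0, 25, -9, 0, 0, 0, 94]
    - [0, 37, -14, 0, 0, 0, 94]
    - [0, 37, -14, 0, 0, 0, 94]
    - [0, 37, -14, 0, 0, 0, 94]
    - [0, 37, -14, 0, 0, 0, 94]

```text
t: 8.68
position: [0.4968, 0.1269, 0.1117]
orientation: [0.707, 0.001, 0.707, -0.0]
wrist_force: [0.1, 0.2, 0.9]
width: 0.997
```

Call:
send_rows:
  motion:
    - [0, 37, -14, 0, 0, 0, 94]
    - [0, 28.8, -10, 0, 0, 0, 94]
    - [0, 0, 0, 0, 0, 0, 94]
    - [0, 0, 0, 0, 0, 0, 94]
    - [0, 0, 0, 0, 0, 0, 94]

```text
t: 9.1
position: [0.4738, 0.1906, 0.1113]
orientation: [0.707, -0.0, 0.707, -0.0]
wrist_force: [-0.1, -0.4, 0.2]
width: 0.999
```

```bash
python3 - <<'E'
from h import *
im,_=r.get_image('side'); im2,_=r.get_image('top'); o,T=tool(); print(o['position'],o['width'])
for n,I,g in(('side',im,proj('side',(.562,-.047,.018))),('top',im2,proj('top',(.562,-.047,.018)))):
    print(n,mext(I,'wide',g),ext(n,(.562,-.047),.033,.010).round(1)); print(ringfit(n,I,'wide',g,.033,.01))
print(ringfit('side',im,'middle',(288,212),.026,0))
save('b3.png',np.hstack([im[110:240,210:350],im2[140:270,230:420]]),2.4)
E
```

```text
[0.47420365 0.18951819 0.1111489 ] 0.9982415409884409
side [259.5 148.5 281.5 163.5] [259.2 147.1 283.8 163.7]
(array([ 0.56315207, -0.04253683]), array([270.71985816, 156.07446809]), np.uint64(282), 348.92501164600253)
top [343.5 178.5 372.5 206.5] [342.4 176.8 372.6 206.2]
(array([ 0.56015079, -0.0479518 ]), array([357.90811639, 192.35987749]), np.uint64(653), 692.5528434864245)
(array([0.47353711, 0.19383463]), array([287.98281787, 211.90721649]), np.uint64(291), 369.64765091007575)
```

View pics/b3.png

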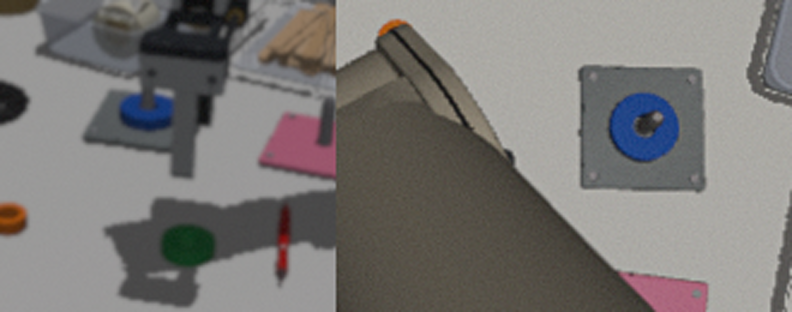

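The blue ring lies flat on the grey plate around the spindle (top px 358,192). The green ring is under the fingers at side (288,212).

Call:
send_rows:
  motion:
    - [25, 0, 0, 0, 0, 0, 94]
    - [30, 0, 0, 0, 0, 0, 94]
    - [25, 0, 0, 0, 0, 0, 94]
    - [18, 0, 0, 0, 0, 0, 94]
    - [7.5, 0, 0, 0, 0, 0, 94]

```text
t: 9.62
position: [0.4728, 0.1889, 0.0032]
orientation: [0.706, 0.0, 0.708, -0.002]
wrist_force: [-0.9, 0.5, 0.6]
width: 1.005
```

Call:
send_rows:
  motion:
    - [0, 0, 0, 0, 0, 0, 94]
    - [0, 0, 0, 0, 0, 0, 36]
    - [0, 0, 0, 0, 0, 0, 36]
    - [0, 0, 0, 0, 0, 0, 36]
    - [0, 0, 0, 0, 0, 0, 36]

```text
t: 10.03
position: [0.4743, 0.1916, 0.0065]
orientation: [0.708, 0.0, 0.706, 0.0]
wrist_force: [-0.1, 0.2, -0.6]
width: 0.751
```

Call:
send_rows:
  motion:
    - [0, 0, 0, 0, 0, 0, 36]
    - [0, 0, 0, 0, 0, 0, 36]
    - [0, 0, 0, 0, 0, 0, 36]
    - [0, 0, 0, 0, 0, 0, 36]
    - [0, 0, 0, 0, 0, 0, 36]

```text
t: 10.45
position: [0.4736, 0.1914, 0.0058]
orientation: [0.707, 0.0, 0.707, -0.0]
wrist_force: [-0.8, -0.4, 4.4]
width: 0.543
```

Call:
send_rows:
  motion:
    - [0, 0, 0, 0, 0, 0, 36]
    - [0, 0, 0, 0, 0, 0, 36]
    - [0, 0, 0, 0, 0, 0, 36]
    - [0, 0, 0, 0, 0, 0, 36]
    - [0, 0, 0, 0, 0, 0, 36]

```text
t: 10.87
position: [0.4737, 0.1914, 0.0058]
orientation: [0.707, 0.0, 0.707, -0.0]
wrist_force: [0.4, -0.2, 6.4]
width: 0.541
```

Call:
send_rows:
  motion:
    - [-10, 0, 0, 0, 0, 0, 36]
    - [-25, 0, 0, 0, 0, 0, 36]
    - [-30, 0, 0, 0, 0, 0, 36]
    - [-25, 0, 0, 0, 0, 0, 36]
    - [-15, 0, 0, 0, 0, 0, 36]

```text
t: 11.28
position: [0.4743, 0.1918, 0.1133]
orientation: [0.708, 0.001, 0.706, 0.0]
wrist_force: [-0.3, -0.5, -0.7]
width: 0.544
```

Call:
send_rows:
  motion:
    - [0, -25, 9, 0, 0, 0, 36]
    - [0, -37, 14, 0, 0, 0, 36]
    - [0, -37, 14, 0, 0, 0, 36]
    - [0, -37, 14, 0, 0, 0, 36]
    - [0, -37, 14, 0, 0, 0, 36]

```text
t: 11.7
position: [0.5387, 0.0167, 0.111]
orientation: [0.707, -0.0, 0.707, 0.0]
wrist_force: [1.0, 0.4, -0.2]
width: 0.543
```

Call:
send_rows:
  motion:
    - [0, -37, 14, 0, 0, 0, 36]
    - [0, -28.8, 10, 0, 0, 0, 36]
    - [0, 0, 0, 0, 0, 0, 36]
    - [0, 0, 0, 0, 0, 0, 36]
    - [0, 0, 0, 0, 0, 0, 36]

```text
t: 12.12
position: [0.5618, -0.0464, 0.1105]
orientation: [0.707, 0.0, 0.707, 0.0]
wrist_force: [-0.6, 1.0, 0.8]
width: 0.539
```

```bash
python3 - <<'E'
from h import *
for n in('side','top'):
    im,_=r.get_image(n); o,T=tool(); p=o['position']; 
    g=proj(n,(p[0],p[1],p[2]+.003)); print(n,p,o['width'],o['wrist_force'].round(1),mext(im,'middle',g,22,90),ext(n,p,.026,p[2]-.005).round(1))
E
```

```text
side [ 0.56184793 -0.04561045  0.11055987] 0.5427517110009177 [ 0.3  0.2 -1. ] [262.5 118.5 280.5 129.5] [262.4 116.  282.6 129.8]
top [ 0.56190457 -0.04527842  0.11056172] 0.542962473062993 [ 0.5  0.6 -0.4] [361.5 172.5 379.5 196.5] [354.  170.9 381.1 197.1]
```

Call:
send_rows:
  motion:
    - [10, 0, 0.5, 0, 0, 0, 36]
    - [15, 0, 0, 0, 0, 0, 36]
    - [15, 0, 0, 0, 0, 0, 36]
    - [10, 0, 0, 0, 0, 0, 36]
    - [10, 0, 0, 0, 0, 0, 36]

```text
t: 12.63
position: [0.5624, -0.0465, 0.0493]
orientation: [0.707, -0.0, 0.707, 0.001]
wrist_force: [0.5, 0.1, -0.2]
width: 0.542
```

Call:
send_rows:
  motion:
    - [6, 0, 0, 0, 0, 0, 36]
    - [6, 0, 0, 0, 0, 0, 36]
    - [4, 0, 0, 0, 0, 0, 36]
    - [3, 0, 0, 0, 0, 0, 36]
    - [0, 0, 0, 0, 0, 0, 36]

```text
t: 13.05
position: [0.5632, -0.0474, 0.0318]
orientation: [0.707, 0.0, 0.707, -0.0]
wrist_force: [0.0, -0.0, 1.3]
width: 0.544
```

Call:
send_rows:
  motion:
    - [0, 0, 0, 0, 0, 0, 36]
    - [0, 0, 0, 0, 0, 0, 36]
    - [0, 0, 0, 0, 0, 0, 36]
    - [0, 0, 0, 0, 0, 0, 36]
    - [0, 0, 0, 0, 0, 0, 36]

```text
t: 13.47
position: [0.5633, -0.0475, 0.0318]
orientation: [0.707, 0.0, 0.707, -0.0]
wrist_force: [-0.8, 0.1, 5.0]
width: 0.541
```

Call:
send_rows:
  motion:
    - [0, 0, 0, 0, 0, 0, 76]
    - [0, 0, 0, 0, 0, 0, 76]
    - [0, 0, 0, 0, 0, 0, 76]
    - [0, 0, 0, 0, 0, 0, 76]
    - [0, 0, 0, 0, 0, 0, 76]

```text
t: 13.88
position: [0.5628, -0.0475, 0.0312]
orientation: [0.707, 0.0, 0.707, -0.0]
wrist_force: [-0.9, -0.9, -0.5]
width: 0.799
```

Call:
send_rows:
  motion:
    - [-8, 0, 0, 0, 0, 0, 76]
    - [-20, 0, 0, 0, 0, 0, 76]
    - [-28, 0, 0, 0, 0, 0, 76]
    - [-25, 0, 0, 0, 0, 0, 76]
    - [-4, 0, 0, 0, 0, 0, 76]

```text
t: 14.3
position: [0.5657, -0.0476, 0.1209]
orientation: [0.71, 0.0, 0.705, -0.0]
wrist_force: [0.4, 0.5, 0.2]
width: 0.809
```

Call:
send_rows:
  motion:
    - [0, 25, 9, 0, 0, 0, 76]
    - [0, 37, 14, 0, 0, 0, 76]
    - [0, 37, 14, 0, 0, 0, 76]
    - [0, 37, 14, 0, 0, 0, 76]
    - [0, 37, 14, 0, 0, 0, 76]

```text
t: 14.72
position: [0.6281, 0.1271, 0.1164]
orientation: [0.707, 0.0, 0.707, -0.0]
wrist_force: [0.5, -0.3, -0.9]
width: 0.809
```

Call:
send_rows:
  motion:
    - [0, 37, 14, 0, 0, 0, 76]
    - [0, 27.8, 9.5, 0, 0, 0, 76]
    - [0, 0, 0, 0, 0, 0, 76]
    - [0, 0, 0, 0, 0, 0, 76]
    - [0, 0, 0, 0, 0, 0, 76]

```text
t: 15.13
position: [0.6509, 0.1888, 0.1159]
orientation: [0.707, -0.0, 0.708, -0.001]
wrist_force: [-0.3, 0.2, 0.2]
width: 0.807
```

```bash
python3 - <<'E'
from h import *
im,_=r.get_image('side'); im2,_=r.get_image('top'); o,T=tool(); print(o['position'],o['width'])
print(ringfit('side',im,'narrow',(213,201),.019,0))
print(ringfit('top',im2,'middle',proj('top',(.562,-.047,.034)),.026,.026))
save('b4.png',np.hstack([im[110:240,180:320],im2[100:230,230:420]]),2.4)
E
```

```text
[0.65128606 0.18765426 0.11629314] 0.8076330044107121
(array([0.65084656, 0.19326726]), array([212.90751445, 201.06358382]), np.uint64(173), 208.41188807901926)
None
```

View pics/b4.png

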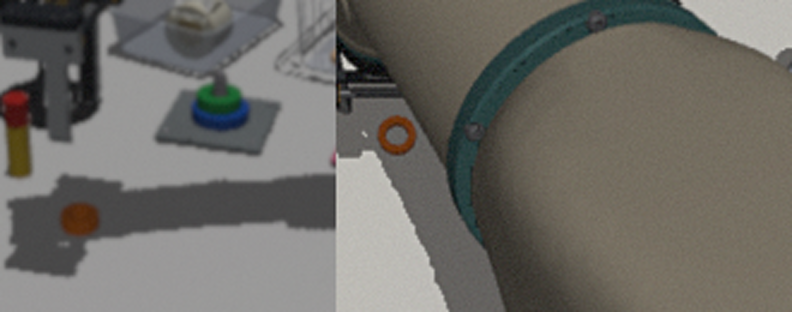

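Green sits flat on blue on the spindle (side px about (271,152)). The glue stick is upright and clear of the gripper. The orange ring is at side (213,201).

Call:
send_rows:
  motion:
    - [25, 0, 0, 0, 0, 0, 76]
    - [32, 0, 0, 0, 0, 0, 76]
    - [28, 0, 0, 0, 0, 0, 76]
    - [18, 0, 0, 0, 0, 0, 76]
    - [7.5, 0, 0, 0, 0, 0, 76]

```text
t: 15.65
position: [0.6493, 0.1873, 0.003]
orientation: [0.705, 0.0, 0.709, -0.002]
wrist_force: [-0.0, 0.0, 0.4]
width: 0.81
```

Call:
send_rows:
  motion:
    - [0, 0, 0, 0, 0, 0, 76]
    - [0, 0, 0, 0, 0, 0, 22]
    - [0, 0, 0, 0, 0, 0, 22]
    - [0, 0, 0, 0, 0, 0, 22]
    - [0, 0, 0, 0, 0, 0, 22]

```text
t: 16.07
position: [0.6525, 0.1905, 0.0074]
orientation: [0.708, 0.0, 0.706, 0.0]
wrist_force: [-0.1, 0.2, 0.7]
width: 0.56
```

Call:
send_rows:
  motion:
    - [0, 0, 0, 0, 0, 0, 22]
    - [0, 0, 0, 0, 0, 0, 22]
    - [0, 0, 0, 0, 0, 0, 22]
    - [0, 0, 0, 0, 0, 0, 22]
    - [0, 0, 0, 0, 0, 0, 22]

```text
t: 16.48
position: [0.6518, 0.1904, 0.0066]
orientation: [0.707, 0.0, 0.707, -0.0]
wrist_force: [-0.1, -0.5, 5.2]
width: 0.398
```

Call:
send_rows:
  motion:
    - [0, 0, 0, 0, 0, 0, 22]
    - [0, 0, 0, 0, 0, 0, 22]
    - [0, 0, 0, 0, 0, 0, 22]
    - [0, 0, 0, 0, 0, 0, 22]
    - [0, 0, 0, 0, 0, 0, 22]

```text
t: 16.9
position: [0.6518, 0.1904, 0.0065]
orientation: [0.707, 0.0, 0.707, -0.0]
wrist_force: [-0.7, 0.4, 5.4]
width: 0.398
```

Call:
send_rows:
  motion:
    - [-10, 0, 0, 0, 0, 0, 22]
    - [-25, 0, 0, 0, 0, 0, 22]
    - [-30, 0, 0, 0, 0, 0, 22]
    - [-27, 0, 0, 0, 0, 0, 22]
    - [-18, 0, 0, 0, 0, 0, 22]

```text
t: 17.32
position: [0.6525, 0.1907, 0.119]
orientation: [0.708, 0.0, 0.706, 0.0]
wrist_force: [0.7, 0.5, -0.4]
width: 0.4
```

Call:
send_rows:
  motion:
    - [0, -25, -9, 0, 0, 0, 22]
    - [0, -37, -14, 0, 0, 0, 22]
    - [0, -37, -14, 0, 0, 0, 22]
    - [0, -37, -14, 0, 0, 0, 22]
    - [0, -37, -14, 0, 0, 0, 22]

```text
t: 17.73
position: [0.5854, 0.0158, 0.1163]
orientation: [0.707, -0.0, 0.707, 0.0]
wrist_force: [-0.6, -1.0, 0.4]
width: 0.394
```

Call:
send_rows:
  motion:
    - [0, -37, -14, 0, 0, 0, 22]
    - [0, -27.8, -9.8, 0, 0, 0, 22]
    - [0, 0, 0, 0, 0, 0, 22]
    - [0, 0, 0, 0, 0, 0, 22]
    - [0, 0, 0, 0, 0, 0, 22]

```text
t: 18.15
position: [0.5632, -0.0465, 0.1163]
orientation: [0.707, 0.0, 0.707, 0.0]
wrist_force: [0.1, 0.9, -0.7]
width: 0.397
```

```bash
python3 - <<'E'
from h import *
for n in('side','top'):
    im,_=r.get_image(n); o,T=tool(); p=o['position']; 
    g=proj(n,(p[0],p[1],p[2]+.003)); print(n,p,o['width'],o['wrist_force'].round(1),mext(im,'narrow',g,18,90),ext(n,p,.019,p[2]-.0065).round(1))
E
```

```text
side [ 0.56333634 -0.04568385  0.1161913 ] 0.39938791018264164 [-0.   0.3 -0.3] [266.5 116.5 278.5 127.5] [264.6 115.5 279.4 127.1]
top [ 0.56332426 -0.04533608  0.11609642] 0.39950056427742986 [-0.2  0.3  0.1] [362.5 185.5 376.5 193.5] [357.8 173.2 378.3 192.8]
```

Call:
send_rows:
  motion:
    - [10, 0, 0, 0, 0, 0, 22]
    - [15, 0, 0, 0, 0, 0, 22]
    - [10, 0, 0, 0, 0, 0, 22]
    - [8, 0, 0, 0, 0, 0, 22]
    - [7, 0, 0, 0, 0, 0, 22]

```text
t: 18.67
position: [0.5623, -0.0468, 0.0646]
orientation: [0.707, -0.0, 0.708, 0.0]
wrist_force: [0.5, -0.5, -0.5]
width: 0.4
```

Call:
send_rows:
  motion:
    - [6, 0, 0, 0, 0, 0, 22]
    - [6, 0, 0, 0, 0, 0, 22]
    - [4, 0, 0, 0, 0, 0, 22]
    - [2, 0, 0, 0, 0, 0, 22]
    - [0, 0, 0, 0, 0, 0, 22]

```text
t: 19.08
position: [0.5625, -0.0474, 0.0485]
orientation: [0.707, 0.0, 0.707, -0.0]
wrist_force: [-1.5, -1.0, 3.6]
width: 0.399
```

Call:
send_rows:
  motion:
    - [0, 0, 0, 0, 0, 0, 22]
    - [0, 0, 0, 0, 0, 0, 22]
    - [0, 0, 0, 0, 0, 0, 22]
    - [0, 0, 0, 0, 0, 0, 22]
    - [0, 0, 0, 0, 0, 0, 22]

```text
t: 19.5
position: [0.5625, -0.0475, 0.0485]
orientation: [0.707, 0.0, 0.707, -0.0]
wrist_force: [-1.5, 0.0, 7.0]
width: 0.398
```

Contact at the expected height. I release, lift and back away.

Call:
send_rows:
  motion:
    - [0, 0, 0, 0, 0, 0, 66]
    - [0, 0, 0, 0, 0, 0, 66]
    - [0, 0, 0, 0, 0, 0, 66]
    - [0, 0, 0, 0, 0, 0, 66]
    - [0, 0, 0, 0, 0, 0, 66]

```text
t: 19.92
position: [0.5627, -0.0475, 0.0478]
orientation: [0.707, 0.0, 0.707, -0.0]
wrist_force: [-0.1, 0.2, -0.4]
width: 0.693
```

Call:
send_rows:
  motion:
    - [-8, 0, 0, 0, 0, 0, 66]
    - [-20, 0, 0, 0, 0, 0, 66]
    - [-28, 0, 0, 0, 0, 0, 66]
    - [-25, 0, 0, 0, 0, 0, 66]
    - [-19, 0, 0, 0, 0, 0, 66]

```text
t: 20.33
position: [0.5633, -0.0475, 0.1504]
orientation: [0.708, 0.0, 0.706, -0.0]
wrist_force: [-1.1, 0.0, 0.1]
width: 0.705
```

Call:
send_rows:
  motion:
    - [0, 25, -9, 0, 0, 0, 66]
    - [0, 37, -14, 0, 0, 0, 66]
    - [0, 37, -14, 0, 0, 0, 66]
    - [0, 37, -14, 0, 0, 0, 66]
    - [0, 37, -14, 0, 0, 0, 66]

```text
t: 20.75
position: [0.497, 0.127, 0.1487]
orientation: [0.707, 0.0, 0.707, -0.0]
wrist_force: [0.7, 0.7, -0.0]
width: 0.705
```

Call:
send_rows:
  motion:
    - [0, 30, -10, 0, 0, 0, 66]
    - [0, 0, 0, 0, 0, 0, 66]
    - [0, 0, 0, 0, 0, 0, 66]
    - [0, 0, 0, 0, 0, 0, 66]
    - [0, 0, 0, 0, 0, 0, 66]

```text
t: 21.17
position: [0.4884, 0.1538, 0.1481]
orientation: [0.707, 0.001, 0.707, -0.001]
wrist_force: [0.1, 0.4, -0.3]
width: 0.702
```

```bash
python3 - <<'E'
from h import *
im,d=r.get_image('side'); im2,d2=r.get_image('top'); o,T=tool(); print(o['t'],o['position'],o['width'],o['wrist_force'])
for k,R,z in(('wide',.033,.01),('middle',.026,.026),('narrow',.019,.042)):
    for n,I in(('side',im),('top',im2)):
        g=proj(n,(.562,-.047,z+.008)); print(k,n,mext(I,k,g,20),ext(n,(.562,-.047),R,z).round(1))
save('b5.png',np.vstack([np.hstack([im[100:190,210:330],im2[145:235,300:420]])]),3.3)
save('b6.png',im)
E
```

```text
21.2667 [0.4883104  0.15373727 0.14799934] 0.6997244919577718 [-0.4565541   0.02444154 -0.31609349]
wide side [259.5 151.5 282.5 163.5] [259.2 147.1 283.8 163.7]
wide top [347.5 178.5 372.5 204.5] [342.4 176.8 372.6 206.2]
middle side [261.5 147.5 278.5 156.5] [261.9 143.  281.5 157.1]
middle top [349.5 179.5 371.5 201.5] [346.8 178.4 371.4 202.3]
narrow side [264.5 140.5 278.5 150.5] [264.6 138.8 279.1 150.5]
narrow top [352.5 181.5 369.5 198.5] [351.4 180.1 370.2 198.2]
```

View pics/b5.png

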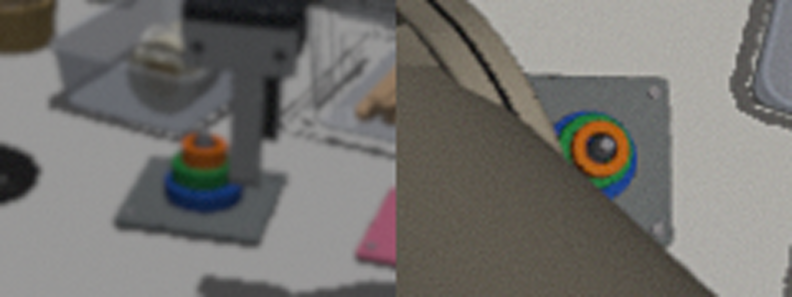

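View pics/b6.png

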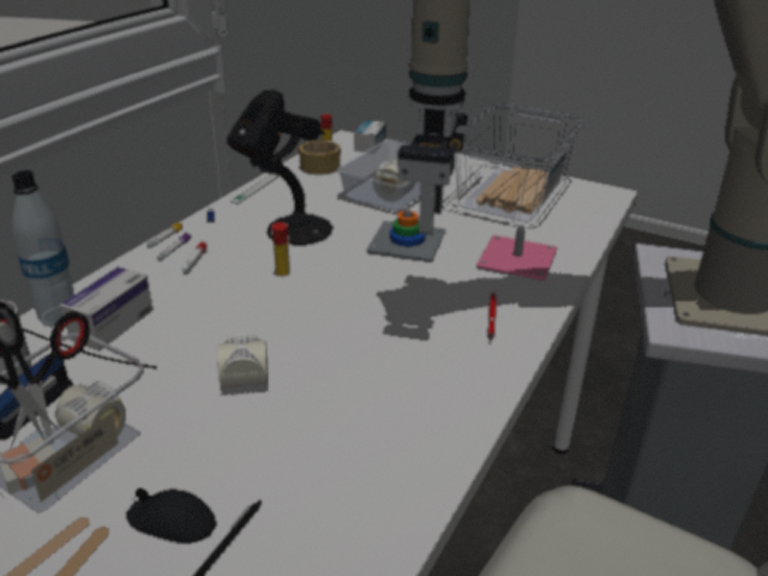

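All three rings are stacked flat on the grey stand's spindle at side (271,152). The roll, pen and glue stick stand where they were, and the gripper is clear.

```bash
python3 -c "
from station import r
print(r.sign_off())"
```

```text
the job is handed in; nothing more can be done
None
```

The three rings are on the grey stand's spindle: blue at the bottom, green in the middle, orange on top. I handed the job in at about 21 s of the 67 s allowed; no verdict was reported.

- **Rings:** In the last pictures all three rings lie flat in a stepped cone. Their outlines match the heights expected for a fully seated stack to about a pixel wherever they weren't hidden. Each ring met the surface below at the expected height and was let go.
- **Forces:** The highest wrist force I read was 29 N, briefly, as the blue ring touched the plate; it then fell to near zero. The limit is 120 N.
- **Other objects:** The label roll, red pen and glue stick look unmoved by eye in the final side picture. The arm was clear, with about zero wrist force.
- **Disagreements:** The two cameras differed by 2–4 mm in y, so I used their average and aligned the rings to the spindle relative to each other. In the final top view the arm partly hid the lower two rings.

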